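Show the welded housing to the inspection camera

ROBOT

A 6-joint arm with a two-finger parallel gripper is mounted at the origin on the work surface. World frame = base frame: x ahead of the robot, y to its left, z up, the work surface at z = 0. Lengths are in mm, angles in rad, forces in N, time in s.
With the tool pointing down it reaches from about 375 to 900 mm from the base axis. Payload 3.1 kg.
Tool frame: the origin (TCP) lies midway between the tips of the shut fingers; the grasp point (between the pads) lies 19 mm behind it; z points along the fingers, y is the line along which they close (so a half turn about z gives the same grasp; the last joint's range is limited). The gripper opens to 87 mm and grips with 3 to 60 N. Pads are 19 mm wide; open, the fingers measure 117 mm over their backs; the gripper's body (75 mm by 190 mm) begins 51 mm behind the grasp point.
Start: joints at [1.147, 0.527, 1.433, -0, 1.181, -0.178], TCP at [152.042, 606.201, 222.548] pointing down, gripper open.
Joint ranges: [-3.08, 3.08], [-0.75, 2.2], [0.22, 2.44], [-1.43, 4.57], [0, 2.65], [-2.85, 2.85]. Speed limits (rad/s): [2.79, 2.79, 3.14, 3.14, 3.14, 3.14].

INTERFACE

Orientations are given as a 3x3 rotation matrix whose columns are the frame's x, y, z axes.
In Python, from workcell import read_state, grab_frame, close_job, boxes_of, silhouettes gives the robot as it stands.
- The arm moves only by the shell command python3 -m pendant 'ROWS' [FORCE]. ROWS is JSON, a list of rows, each a list of 3 entries, a list of its own where there are three numbers: the shift along the tool's x, y, z normalised to -1 to 1, where 1 is 25 mm, then the turn about the tool's z normalised to -1 to 1, where 1 is 120 degrees, then the opening, from 0 (shut) to 1 (fully open). A call has 1 to 8 rows; each row shifts and turns the commanded pose from where the row before left it, along the tool's axes as they then stand; what a row does not reach is not made up. A row lasts 1/12 s, in which the tool goes at most 41.7 mm and 7.16 degrees, less where a joint would pass 70% of its speed; a pose out of reach is approached as far as the arm can. A call with a number of a shift or a turn outside -1 to 1 is refused whole. A call with a gripper value outside its range is refused whole. The fingers move at their own pace and stop on an object; FORCE is the grip in N (left out, the last holds). Time passes only in rows, so rows that do not move let the fingers close. It gives the time, the measured TCP pose, the force, the opening and the grip force at its end, in the units of the state.
- read_state(): the state, without advancing time (a new reading comes with each control period).
- grab_frame(name): name is "scene" or "top" or "wrist"; returns a dict with "pixels" (400x640x3 uint8, red, green, blue), "fov_y" (degrees; the focal length in pixels is half the picture's height over the tangent of half this angle, whatever the lens; pixels are square), "cx", "cy" (the principal point, pixels), "view" (4x4, takes a point from world to camera coordinates); the wrist camera has in their place "mount" (4x4, takes a point from camera to tool coordinates, whose origin is the TCP and whose axes are the flange's). Camera axes: x right, y down, z forward; pixel columns grow to the right and rows downward; lengths in mm; the calibration is good to about 2 mm. A picture is of the moment at which its call begins: read the wrist's pose just before it. There is no depth.
- close_job(): hands the job in; it is judged then, once.
Trained networks look in the newest picture that a camera, given by its name, has taken for a name from the list of things; names that differ only in an ending like _2 or _b are one class to them, and where a whole thing is asked for, a point or a joint stands for the part that bears it (a point fixed in the world has none). Each returns a list of dicts, best first, with "p" (0 to 1); they miss things now and then, are a little off and sometimes report something else, mostly with a low value. They report only what shows in the picture. A call takes as long as a camera call. They do not tell look-alikes from the thing itself.
- boxes_of(camera, query): "rect" ([left, top, right, bottom] in pixels, round what is visible of it).
- silhouettes(camera, query): "region" (400x640 bool, what is visible of it) and "rect" ([left, top, right, bottom] in pixels, round what is visible of it).
The state is a dict: "clock": time; "joint_positions": joint angles; "qd": joint speeds; "joint_torque": joint torques, N m; "position": TCP position; "tool_rot": TCP orientation; "wrist_force": force on the tool from outside, world axes, zero at the start; "torque": the same for the moment, N m; "opening": finger opening in mm; "gripper_force": force on a finger pad.
Only numpy, scipy, OpenCV 4.12 (cv2) and the standard library are available. Lean on these libraries where they do the work, as an engineer would, in place of code of your own. Each camera call takes 0.05 s, during which the arm holds its last target. There are 200 camera calls.

TASK

Two nipped-off tube ends are lying on the camera stand's black base plate and would glint in the background of the picture: put both into the scrap tub. Then take the one housing with a welded spigot out of the tray and hold it up to the inspection camera, spigot pointing straight into the lens and its weld at the focus point, 110 mm in front of the glass. Do not bump the camera or disturb the other housings or the bottle, and finish with the housing held still there in the gripper: the picture is taken while you hold it.

Things in the scene. Friction and masses are not known exactly. Their poses are not given: they have to be found in the camera images.
- welded_housing: polished steel pot, 44 mm across and 48 mm tall, open mouth (25 mm) on top, 90 to 180 g, upright in the tray; of the four housings it alone has a tube (the spigot, 14 mm across) welded to its side. Origin: centre of underside; z up, x out along the spigot, whose axis is 24 mm above the underside. Its wall is straight from 9 to 37 mm up; nothing within 35 mm of the wall
- weld (a point): the weld: point on the spigot's axis where the spigot leaves the wall, 22 mm from the housing's centre line, at (22, 0, 24) mm in the housing's frame
- spigot_tip (a point): centre of the spigot's open end, 24 mm further out than the weld, at (46, 0, 24) mm in the housing's frame
- plain_housing1: a housing of the same shape without a spigot (44 mm in diameter, 48 mm tall), standing in the tray; origin at the centre of its underside, z up. Leave it alone.
- plain_housing2: another plain housing, as plain_housing1. Leave it alone.
- plain_housing3: another plain housing, as plain_housing1. Leave it alone.
- tray: shallow clear plastic tray lined in white, 270 (x) by 250 (y) by 42 mm tall, walls 4 mm, fixed to the bench. The housings stand on its liner, 6 mm above the bench, about 110 mm apart in two rows of two, some 55 mm to either side of its centre lines. Origin: centre of its underside, on the bench
- stand: camera stand, fixed: black base plate 390 (x) by 200 (y) by 12 mm, the dark background of the picture, and a 297 mm tall post at (151, 70) mm carrying the camera. Origin on the bench straight below the focus point; x to the rear, z up. The plate reaches from x = -200 (front) to +190 mm (rear, under the camera). The camera looks along -x, sloping 35 degrees down
- camera: inspection camera with ring light (64 mm across), fixed on the stand. Origin: centre of the lens's front glass, 188 mm above the bench, 90 mm to the rear of the focus point. Its x axis is the optical axis, pointing from the focus point up into the lens, rising at 35 degrees; it looks along -x. Its body reaches 118 mm back along x
- focus (a point): the focus point, in the air on the optical axis, 110 mm in front of the lens glass and 125 mm above the bench (113 mm above the base plate): at (0, 0, 125) mm in the stand's frame and (-110, 0, 0) mm in the camera's
- scrap_tub: round open steel tub for scrap, fixed to the bench, mouth 104 mm across outside, 70 mm tall, wall 3 mm, narrower towards the bottom. Origin at the centre of its underside.
- bottle: small white plastic bottle, 42 mm in diameter, 100 mm tall, standing on the bench beyond the tray; origin at the centre of its underside, z up. Leave it alone.
- offcut1: nipped-off end of steel tube, 14 mm in diameter, 40 mm long, 20 g, lying on the black base plate (top 12 mm above the bench); one end is flattened to a fin 20 mm wide, 4 mm thick, so it can rock but not roll away. x along the tube to the fin; origin on the tube's underside, midway along, as it lies at first. Grip the round part, x = -20 to +7 mm
- offcut1_mid (a point): middle of offcut1: on the tube's axis, 7 mm above the origin, 20 mm from either end
- offcut2: nipped-off end of steel tube, 14 mm in diameter, 40 mm long, 20 g, lying on the black base plate (top 12 mm above the bench); one end is flattened to a fin 20 mm wide, 4 mm thick, so it can rock but not roll away. x along the tube to the fin; origin on the tube's underside, midway along, as it lies at first. Grip the round part, x = -20 to +7 mm
- offcut2_mid (a point): middle of offcut2: on the tube's axis, 7 mm above the origin, 20 mm from either end
Not all that is in view belongs to the job. Leave any blue look-alike of the welded_housing alone. What is shaped like the offcut2 but blue is not meant.

How it is judged (in metres and radians):
At the end, for the whole second after the job is handed in: Housing gripped (over 1 N), borne by nothing else, still; weld within 12 mm of the focus, spigot within 0.2 rad of the optical axis, towards the lens. Offcuts at rest in the tub (within 50 mm of its axis, below 60 mm). Other housings and bottle upright (0.3 rad), moved under 30 mm (distance between weld and focus below 0.012 m and angle between the x axis of welded_housing and the x axis of camera, either way round below 0.2 rad and x of spigot_tip in the frame of camera above -0.11 m and contact force between the fingers and welded_housing above 1 N and contact force between welded_housing and stand below 0.3 N and contact force between welded_housing and tray below 0.3 N and linear speed of each of welded_housing, offcut1, offcut2 below 0.03 m/s and angular speed of welded_housing below 0.3 rad/s and horizontal distance between each of offcut1_mid, offcut2_mid and scrap_tub below 0.05 m and height (world z) of each of offcut1_mid, offcut2_mid below 0.06 m and distance of each of plain_housing1, plain_housing2, plain_housing3, bottle from where it was at the start of the episode below 0.03 m and angle between each of plain_housing1, plain_housing2, plain_housing3, bottle's own z axis and vertical below 0.3 rad); the arm keeps its last pose, push and grip.
It fails at once if a plain housing or the bottle is knocked over or shifted by more than 30 mm (distance of any of plain_housing1, plain_housing2, plain_housing3, bottle from where it was at the start of the episode above 0.03 m or angle between any of plain_housing1, plain_housing2, plain_housing3, bottle's own z axis and vertical above 0.3 rad).
It fails at once if the camera is bumped (more than 3 N) by the robot or the part (contact force between any of the arm, the fingers, welded_housing and camera above 3 N).
It also fails if it takes over 72 s, if anything falls off the work surface, if the arm or the gripper's body presses on something with over 40 N, if the wrist force passes 120 N, or if a joint passes its speed limit or range.

## Working session

There is one attempt and no reset: what is moved stays moved. The work goes in short steps, Python scripts to look and compute and a shell command to move; the robot and the scene stay as the last step left them, time stands still between calls to the robot, and variables do not carry over. Pictures are saved under pics/ and viewed, at most 10 in all, crops included, and the job is handed in when it is done.

```bash
mkdir -p pics; cat > h.py <<'E'
import numpy as np, cv2
from workcell import *
def cam(name):
    s=read_state(); f=grab_frame(name)
    fl=200/np.tan(np.radians(f["fov_y"])/2)
    K=np.array([[fl,0,f["cx"]],[0,fl,f["cy"]],[0,0,1]])
    if name=="wrist":
        T=np.eye(4);T[:3,:3]=np.array(s["tool_rot"]);T[:3,3]=s["position"]
        V=np.linalg.inv(T@np.array(f["mount"]))
    else: V=np.array(f["view"])
    return np.array(f["pixels"]),K,V
def ray(K,V,p):
    d=V[:3,:3].T@np.linalg.inv(K)@np.array([p[0],p[1],1.]); return -V[:3,:3].T@V[:3,3], d/np.linalg.norm(d)
def onz(K,V,p,z):
    o,d=ray(K,V,p); return o+d*(z-o[2])/d[2]
def tri(obs):
    A=np.zeros((3,3));b=np.zeros(3);R=[]
    for K,V,p in obs:
        o,d=ray(K,V,p);P=np.eye(3)-np.outer(d,d);A+=P;b+=P@o;R.append((P,o))
    x=np.linalg.solve(A,b); return x,[np.linalg.norm(P@(x-o)) for P,o in R]
def proj(K,V,X):
    c=V[:3,:3]@np.asarray(X,float)+V[:3,3]; u=K@c; return u[:2]/u[2]
def save(n,px): cv2.imwrite("pics/"+n,px[...,::-1])
E
python3 - <<'E'
from h import *
np.set_printoptions(precision=1,suppress=True)
s=read_state();print(np.round(s["tool_rot"],4).tolist(),s["opening"])
ims=[]
for c in("scene","top"):
    px,K,V=cam(c);ims.append(px);print(c,K[0,0],ray(K,V,(320,200)))
    for q in("welded_housing","plain_housing1","offcut1","scrap_tub","bottle","camera","stand","tray","spigot_tip"):
        for b in boxes_of(c,q):
            r=b["rect"];print(q,np.array(r),round(b["p"],2),onz(K,V,((r[0]+r[2])/2,(r[1]+r[3])/2),20)[:2])
for c,i in zip(("scene","top"),ims): save(c+"0.png",i)
px,K,V=cam("wrist");save("wrist0.png",px)
E
```

```text
[[-0.9699, 0.2433, -0.0009], [0.2433, 0.9699, -0.0019], [0.0004, -0.0021, -1.0]] 87.14202556952709
scene 444.0454388826406 (array([1222.1, -541.6,  820.6]), array([-0.6,  0.6, -0.6]))
welded_housing [411.3 158.5 429.8 173.8] 0.71 [578.6 561.1]
welded_housing [357.7 162.8 371.3 176.4] 0.68 [462.4 413.8]
welded_housing [314.6 147.5 327.3 161.7] 0.65 [296.4 378.2]
plain_housing1 [334.2 176.5 348.9 194.5] 0.53 [471.  295.2]
plain_housing1 [382.  177.9 398.4 192.3] 0.52 [575.5 404.4]
offcut1 [ 78.7 226.  307.7 391.3] 0.59 [ 563.2 -290.2]
offcut1 [227.2 348.1 251.1 362.3] 0.55 [ 731.5 -287. ]
offcut1 [329.  292.  346.5 303.4] 0.45 [769.1 -35.6]
offcut1 [357.5 160.6 369.7 180. ] 0.15 [463.1 408.6]
scrap_tub [299.8 207.6 338.8 252.4] 0.8 [571.4  99.4]
scrap_tub [ 76.7 226.5 307.9 393.4] 0.16 [ 564.9 -293.6]
bottle [388.8 221.4 405.5 254.5] 0.83 [739.8 225. ]
camera [ 97.7 223.9 159.7 278.8] 0.62 [ 285.8 -309.8]
stand [ 76.1 225.2 307.3 392.8] 0.83 [ 561.7 -293.1]
tray [303.9 148.6 428.5 231.6] 0.67 [540.5 331.2]
spigot_tip [413.6 153.6 424.1 172.8] 0.71 [564.1 572. ]
spigot_tip [355.3 162.8 
[... 589 characters left out ...]
fcut1 [350.5 109.6 364.9 115.6] 0.64 [756.9 -31. ]
offcut1 [399.7 126.4 414.  130.5] 0.48 [ 713.2 -175.3]
scrap_tub [295.9 151.5 334.4 190.6] 0.58 [583.2  90.2]
bottle [273.2 101.6 289.1 122.9] 0.73 [753.4 192.6]
camera [478.3 173.6 522.4 215.5] 0.61 [ 525.  -449.7]
camera [440.  119.  452.6 128. ] 0.56 [ 730.  -290.7]
stand [182.  140.8 270.1 236.2] 0.75 [527.6 347.3]
stand [383.3  84.9 547.7 228.7] 0.68 [ 633.3 -347.5]
tray [180.2 138.3 269.8 235. ] 0.98 [532.9 350.5]
spigot_tip [205.1 253.9 221.5 273. ] 0.85 [311.1 378.1]
spigot_tip [197.4 192.6 215.  214.6] 0.84 [482.8 403.4]
spigot_tip [143.4 164.  168.3 181.5] 0.71 [569.4 551.6]
spigot_tip [399.8 121.7 410.3 133.1] 0.61 [ 716.1 -170. ]
```

```bash
python3 - <<'E'
import cv2,numpy as np
a=cv2.imread("pics/top0.png");cv2.imwrite("pics/top0c.png",cv2.resize(a[70:290,130:570],None,fx=1.8,fy=1.8,interpolation=cv2.INTER_CUBIC))
b=cv2.imread("pics/scene0.png");cv2.imwrite("pics/scene0c.png",cv2.resize(b[130:400,60:460],None,fx=2,fy=2,interpolation=cv2.INTER_CUBIC))
E
```

```text
(no output)
```

View pics/top0c.png

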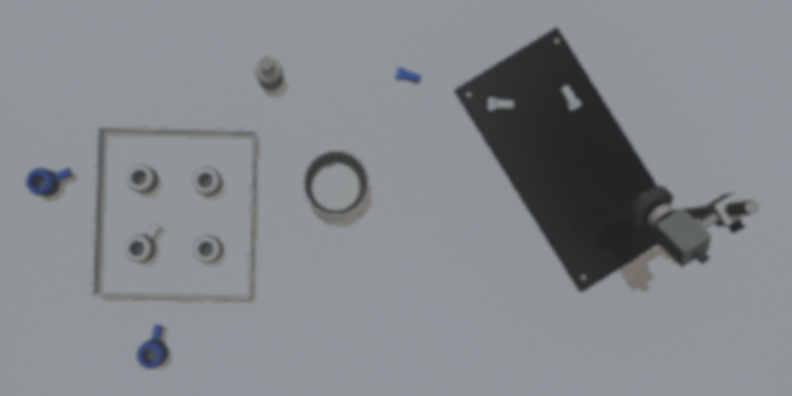

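View pics/scene0c.png

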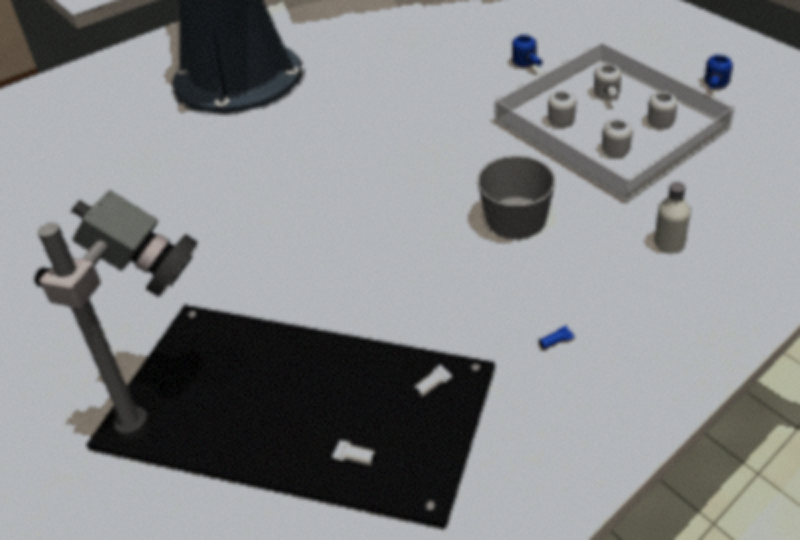

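```bash
cat > m.py <<'E'
from h import *
from scipy.optimize import least_squares
np.set_printoptions(precision=1,suppress=True)
C={}
for c in("top","scene"):
    px,K,V=cam(c);C[c]=(px,K,V)
g={c:cv2.cvtColor(C[c][0],cv2.COLOR_RGB2GRAY) for c in C}
f=lambda P,o,k:[np.array(o)+np.array(p)/k for p in P]
cor={"top":f([(458,90),(557,28),(581,290)],(130,70),1.8),"scene":f([(494,362),(446,526),(185,306),(90,446)],(60,130),2)}
M=[(-200,-100),(-200,100),(190,-100),(190,100)]
ob=[]
for c in cor:
    p=cv2.cornerSubPix(g[c],np.float32(cor[c]).reshape(-1,1,2),(4,4),(-1,-1),(3,50,.01)).reshape(-1,2)
    for m,q in zip(M,p): ob.append((m,onz(C[c][1],C[c][2],q,12)[:2],c))
def res(v):
    R=np.array([[np.cos(v[2]),-np.sin(v[2])],[np.sin(v[2]),np.cos(v[2])]])
    return np.concatenate([R@np.array(m)+v[:2]-w for m,w,_ in ob])
r=least_squares(res,[640,-290,-2.6],loss="soft_l1");print("stand",r.x[:2],"yaw",round(r.x[2],4),"res",r.fun if 0 else res(r.x))
# offcuts: bright blobs inside the plate
for c,guess in(("top",[(407.8,127.8),(447,124)]),("scene",[(60+432/2,130+381/2),(60+353/2,130+453/2)])):
    px,K,V=C[c]
    n,L=cv2.connectedComponents((g[c]>90).astype(np.uint8))
    for q in guess:
        l=L[int(q[1]),int(q[0])];ys,xs=np.nonzero(L==l)
        if l==0 or len(xs)>800: print("bad",q,l,len(xs));continue
        W=np.array([onz(K,V,(x,y),19)[:2] for x,y in zip(xs,ys)])
        rc=cv2.minAreaRect(W.astype(np.float32));m=W.mean(0);u,s,vt=np.linalg.svd(W-m);a=(W-m)@vt[0]
        # fin side: wider part
        b=(W-m)@vt[1];d=vt[0]*np.sign(b[a>10].std()-b[a<-10].std())
        print(c,"offcut",len(xs),m,"rect",np.array(rc[0]),np.array(rc[1]),"fin yaw",round(np.degrees(np.arctan2(d[1],d[0])),1))
for q,h in(("scrap_tub",35),("welded_housing",30),("bottle",50),("spigot_tip",30)):
    for c in C:
        for b in silhouettes(c,q):
            if b["p"]<.5: continue
            ys,xs=np.nonzero(b["region"]);col=C[c][0][b["region"]].mean(0)
            if col[2]>col[0]+25: continue
            print(q,c,np.array(b["rect"]),round(b["p"],2),"rgb",col,onz(*C[c][1:],(xs.mean(),ys.mean()),h))
E
python3 m.py
```

```text
stand [ 628.7 -296. ] yaw -2.5678 res [ 3.7 -0.3  4.5 -1.1  0.8 -3.3 -0.2  4.2 -0.7  4.9 -2.   0.1 -1.8 -0.1]
top offcut 78 [ 717.4 -175.7] rect [ 717.7 -178.8] [17.7 41.1] fin yaw 90.2
top offcut 80 [ 728.4 -292.9] rect [ 731.  -293.4] [40.9 20.8] fin yaw -149.3
scene offcut 120 [ 715.9 -174.8] rect [ 714.2 -175.9] [39.1 21.6] fin yaw 88.9
scene offcut 151 [ 727.4 -292.6] rect [ 729.  -291.7] [39.8 21.3] fin yaw -149.5
scrap_tub top [299.6 150.8 330.9 189.6] 0.59 rgb [112.1 115.8 116.9] [581.8  88.5  35. ]
scrap_tub scene [359.4 191.8 376.5 210.2] 0.66 rgb [108.4 106.6 103.5] [586.4 285.9  35. ]
scrap_tub scene [301.8 207.4 340.6 251.9] 0.61 rgb [68.6 67.2 65.2] [574.6  91.9  35. ]
welded_housing top [196.8 191.4 218.5 214.5] 0.62 rgb [112.  114.7 115.9] [477.9 393.5  30. ]
welded_housing scene [356.8 163.5 369.4 179.5] 0.75 rgb [110.7 109.  106. ] [475.7 392.7  30. ]
bottle top [272.7 102.6 292.4 119.7] 0.81 rgb [100.4 101.3  99.4] [751.  196.6  50. ]
bottle scene [386.5 220.3 406.  256.9] 0.56 rgb [106.2 104.1  96.9] [762.2 187.1  50. ]
spigot_tip top [198.8 195.  216.8 215.3] 0.55 rgb [110.8 113.4 114.6] [474.6 395.9  30. ]
```

```bash
cat > go.py <<'E'
import sys
from h import *
# usage: go.py x y z psi(deg of tool y): remaining turn, then shift in tool axes after the turn (units of rows)
x,y,z,psi=map(float,sys.argv[1:5]);s=read_state();R=np.array(s["tool_rot"])
p=np.degrees(np.arctan2(R[1,1],R[0,1]));t=(p-psi+180)%360-180
a=np.radians(psi);ty=np.array([np.cos(a),np.sin(a),0]);tz=np.array([0,0,-1.]);tx=np.cross(ty,tz)
d=np.array([x,y,z])-s["position"]
print("t=%.2f psi %.1f pos %s | turn %.1f deg =%.4f | shift/25 %s | open %.1f F %.1f"%(s["clock"],p,np.round(s["position"],1),t,t/120,np.round([d@tx/25,d@ty/25,d@tz/25],2),s["opening"],s["gripper_force"]))
E
P="python3 -m pendant"
$P '[[[0,0,0],0.0575,0.6],[[0,0,0],0.0575,0.6],[[0,0,0],0.0575,0.6],[[0,0,0],0.0575,0.6],[[0,0,0],0.0575,0.6],[[0,0,0],0.0575,0.6],[[0,0,0],0.0575,0.6],[[0,0,0],0.0575,0.6]]'
$P '[[[0,0,0],0.0575,0.6],[[0,0,0],0.0575,0.6],[[0,0,0],0.0575,0.6],[[-0.5,0.36,0],0,0.6],[[-0.9,0.65,0],0,0.6],[[-0.9,0.65,0],0,0.6],[[-0.9,0.65,0],0,0.6],[[-0.9,0.65,0],0,0.6]]'
$P '[[[-0.9,0.65,0],0,0.6],[[-0.9,0.65,0],0,0.6],[[-0.9,0.65,0],0,0.6],[[-0.9,0.65,0],0,0.6],[[-0.9,0.65,0],0,0.6],[[-0.9,0.65,0],0,0.6],[[-0.9,0.65,0],0,0.6],[[-0.9,0.65,0],0,0.6]]'
$P '[[[-0.9,0.65,0],0,0.6],[[-0.9,0.65,0],0,0.6],[[-0.9,0.65,0],0,0.6],[[-0.9,0.65,0],0,0.6],[[-0.9,0.65,0],0,0.6],[[-0.9,0.65,0],0,0.6],[[-0.9,0.65,0],0,0.6],[[-0.9,0.65,0],0,0.6]]'
python3 go.py 716.5 -182 100 0
```

```text
clock: 2.22
position: [152.0, 606.2, 222.5]
tool_rot: [[-0.348, 0.937, -0.0], [0.937, 0.348, 0.0], [0.0, 0.0, -1.0]]
wrist_force: [-0.5, -0.6, -0.0]
opening: 53.0
gripper_force: 0.0
clock: 2.88
position: [226.5, 502.8, 222.6]
tool_rot: [[-0.001, 1.0, 0.0], [1.0, 0.001, 0.0], [0.0, 0.0, -1.0]]
wrist_force: [1.4, -0.8, -0.7]
opening: 52.1
gripper_force: 0.0
clock: 3.55
position: [356.9, 322.7, 222.8]
tool_rot: [[-0.0, 1.0, 0.001], [1.0, 0.0, 0.0], [0.0, 0.001, -1.0]]
wrist_force: [-0.3, 0.9, -0.1]
opening: 51.9
gripper_force: 0.0
clock: 4.22
position: [487.0, 142.6, 222.8]
tool_rot: [[-0.0, 1.0, 0.0], [1.0, 0.0, 0.0], [0.0, 0.0, -1.0]]
wrist_force: [0.6, 0.3, -0.1]
opening: 52.4
gripper_force: 0.0
t=4.22 psi 0.0 pos [487.  142.6 222.8] | turn 0.0 deg =0.0001 | shift/25 [-12.98   9.18   4.91] | open 52.4 F 0.0
```

```bash
P="python3 -m pendant"
$P '[[[-0.87,0.61,0.1],0,0.6],[[-0.87,0.61,0.1],0,0.6],[[-0.87,0.61,0.1],0,0.6],[[-0.87,0.61,0.1],0,0.6],[[-0.87,0.61,0.1],0,0.6],[[-0.87,0.61,0.1],0,0.6],[[-0.87,0.61,0.1],0,0.6],[[-0.87,0.61,0.1],0,0.6]]' >/dev/null
$P '[[[-0.87,0.61,0.3],0,0.6],[[-0.87,0.61,0.3],0,0.6],[[-0.87,0.61,0.3],0,0.6],[[-0.87,0.61,0.3],0,0.6],[[-0.87,0.61,0.3],0,0.6],[[-0.87,0.61,0.3],0,0.6],[[-0.87,0.61,0.3],0,0.6],[[0,0,0],0,0.6]]' >/dev/null
python3 go.py 716.5 -182 14 0
python3 - <<'E'
from h import *
px,K,V=cam("wrist");save("w1.png",px);print(K[0,0],proj(K,V,(716.5,-176,19)))
g=cv2.cvtColor(px,cv2.COLOR_RGB2GRAY)
for b in silhouettes("wrist","offcut1"):
    ys,xs=np.nonzero(b["region"]);W=np.array([onz(K,V,(x,y),19)[:2] for x,y in zip(xs,ys)],np.float32)
    rc=cv2.minAreaRect(W);print(round(b["p"],2),b["rect"],px[b["region"]].mean(0).round(),W.mean(0),rc)
E
```

```text
t=5.55 psi -0.2 pos [ 716.8 -187.5  147.9] | turn -0.2 deg =-0.0015 | shift/25 [ 0.22 -0.01  5.35] | open 52.5 F 0.0
290.2613879259147 [322.97208626 180.09099433]
0.82 [314.3, 160.4, 332.5, 201.7] [155. 157. 149.] [ 716.0528 -176.178 ] ((716.0108642578125, -178.37815856933594), (41.777915954589844, 19.247072219848633), 89.75022888183594)
0.64 [317.5, 282.0, 342.6, 295.5] [205. 213. 211.] [ 720.46387 -298.62512] ((722.202880859375, -300.9117736816406), (15.437580108642578, 28.23565101623535), 89.73352813720703)
0.63 [360.0, 2.3, 386.3, 49.7] [ 33.  82. 172.] [760.83856  -31.837385] ((760.18994140625, -32.929283142089844), (40.244972229003906, 19.65120506286621), 74.8145523071289)
```

View pics/w1.png

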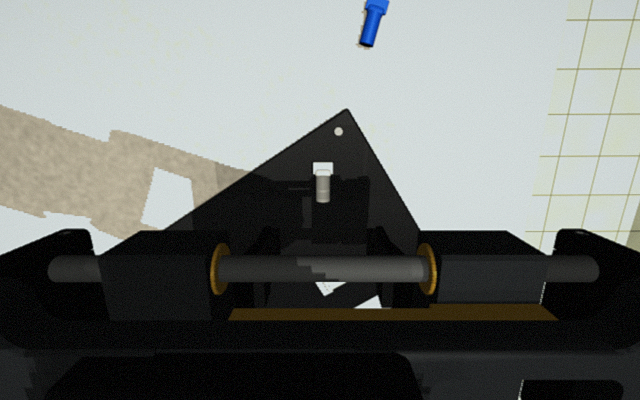

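The wrist view shows offcut1 at (323,181), with its fin up towards +y. The blue look-alike is at (372,25). This agrees with the fixed cameras, so I'll descend and grip.

```bash
P="python3 -m pendant"
$P '[[[0.18,0,0.7],0,0.6],[[0,-0.02,0.8],0,0.6],[[0,0,0.8],0,0.6],[[0,0,0.8],0,0.6],[[0,0,0.8],0,0.6],[[0,0,0.7],0,0.6],[[0,0,0.5],0,0.6],[[0,0,0.25],0,0.6]]' |grep -E "pos|force"
$P '[[[0,0,0],0,0.6],[[0,0,0],0,0],[[0,0,0],0,0],[[0,0,0],0,0],[[0,0,0],0,0],[[0,0,0],0,0],[[0,0,0],0,0]]' 20
$P '[[[0,0,-0.5],0,0],[[0,0,-0.8],0,0],[[0,0,-0.8],0,0],[[0,0,-0.8],0,0],[[0,0,-0.8],0,0],[[0,0,-0.8],0,0],[[0,0,-0.8],0,0],[[0,0,0],0,0]]' 
python3 go.py 578 90 130 0
```

```text
position: [713.1, -176.2, 14.7]
wrist_force: [-0.2, -0.7, -0.5]
gripper_force: 0.0
clock: 6.9
position: [714.8, -178.0, 16.9]
tool_rot: [[-0.0, 1.0, 0.001], [1.0, 0.0, -0.0], [-0.0, 0.001, -1.0]]
wrist_force: [0.1, -0.2, -0.2]
opening: 20.4
gripper_force: 0.1
clock: 7.57
position: [717.6, -179.1, 155.3]
tool_rot: [[-0.0, 1.0, 0.01], [1.0, 0.0, -0.004], [-0.004, 0.01, -1.0]]
wrist_force: [0.7, 0.1, 1.2]
opening: 0.8
gripper_force: 0.0
t=7.57 psi 0.0 pos [ 717.6 -179.1  155.3] | turn 0.0 deg =0.0002 | shift/25 [10.76 -5.58  1.01] | open 0.8 F 0.0
```

```bash
P="python3 -m pendant"
$P '[[[0,0,0],0,0.6],[[0,0,0],0,0.6],[[0,0,0],0,0.6],[[0,0,0],0,0.6],[[0,0,0],0,0.6],[[0,0,0],0,0.6]]' >/dev/null
python3 go.py 716 -183 14 0
cat > oc.py <<'E'
from h import *
px,K,V=cam("wrist")
import sys
save(sys.argv[1],px)
for b in silhouettes("wrist","offcut1"):
    if b["p"]<.3: continue
    ys,xs=np.nonzero(b["region"]);W=np.array([onz(K,V,(x,y),19)[:2] for x,y in zip(xs,ys)],np.float32)
    rc=cv2.minAreaRect(W);print(round(b["p"],2),np.round(b["rect"]),px[b["region"]].mean(0).round(),W.mean(0).round(1),np.round(rc[0],1),np.round(rc[1],1),round(rc[2],1))
E
python3 oc.py w2.png
```

```text
t=8.07 psi 0.0 pos [ 714.1 -177.7  147.7] | turn 0.0 deg =0.0001 | shift/25 [-0.21  0.08  5.35] | open 32.4 F 0.0
0.97 [319. 285. 356. 303.] [177. 182. 178.] [ 726.7 -293.2] [ 729.  -291.3] [40.6 19.8] 29.9
0.9 [362.   9. 390.  64.] [ 27.  74. 161.] [760.5 -31.2] [760.7 -33.2] [39.9 18.9] 76.4
0.83 [314. 169. 330. 208.] [131. 132. 124.] [ 712.7 -172.3] [ 713.2 -174.5] [42.2 20.3] 89.4
```

```bash
P="python3 -m pendant"
$P '[[[0,0,0],0,0.6],[[0,0,0],0,0.6],[[0,0,0],0,0.6],[[0,0,0],0,0.6]]' |grep -E "pos"
$P '[[[0,0,0],0,0.6]]' |grep -E "pos"
python3 go.py 716 -183 14 0
python3 oc.py w3.png; python3 m.py | grep top.offcut; python3 m.py | grep scene.offcut
```

```text
position: [714.6, -177.9, 148.9]
position: [714.6, -177.9, 148.9]
t=8.58 psi 0.0 pos [ 714.6 -177.9  148.9] | turn 0.0 deg =0.0001 | shift/25 [-0.2   0.06  5.4 ] | open 51.6 F 0.0
0.96 [314. 169. 331. 209.] [135. 135. 127.] [ 712.7 -173.5] [ 712.5 -175.6] [41.4 19.4] 90.0
0.72 [318. 284. 353. 300.] [186. 192. 188.] [ 726.1 -293.5] [ 728.8 -291.3] [39.5 20.4] 30.2
0.69 [365.   8. 392.  60.] [ 29.  78. 170.] [760.9 -30.9] [760.  -32.5] [40.3 18.4] 72.5
scene offcut 98 [ 712.9 -170.5] rect [ 714.3 -172.3] [19.9 38.7] fin yaw 89.0
scene offcut 164 [ 727.3 -292.7] rect [ 727.2 -290.9] [40.8 21.8] fin yaw -149.0
```

```bash
P="python3 -m pendant"
$P '[[[0,-0.04,0.6],0,0.4],[[0,0,0.8],0,0.4],[[0,0,0.8],0,0.4],[[0,0,0.8],0,0.4],[[0,0,0.8],0,0.4],[[0,0,0.8],0,0.4],[[0,0,0.5],0,0.4],[[0,0,0.25],0,0.4]]' |grep -E "pos|force"
$P '[[[0,0,0],0,0.4],[[0,0,0],0,0.4],[[0,0,0],0,0],[[0,0,0],0,0],[[0,0,0],0,0],[[0,0,0],0,0],[[0,0,0],0,0],[[0,0,0],0,0]]' 20
$P '[[[0,0,0],0,0],[[0,0,-0.3],0,0],[[0,0,-0.6],0,0],[[0,0,-0.8],0,0],[[0,0,-0.8],0,0],[[0,0,-0.8],0,0],[[0,0,-0.8],0,0],[[0,0,-0.5],0,0]]' 
python3 go.py 578 90 120 0
```

```text
position: [712.2, -177.3, 12.6]
wrist_force: [0.2, -0.4, -0.1]
gripper_force: 0.2
clock: 11.02
position: [713.8, -178.0, 15.6]
tool_rot: [[-0.0, 1.0, 0.001], [1.0, 0.0, -0.0], [-0.0, 0.001, -1.0]]
wrist_force: [0.9, -0.2, 2.3]
opening: 13.3
gripper_force: 20.0
clock: 11.68
position: [714.8, -178.4, 134.1]
tool_rot: [[-0.0, 1.0, 0.004], [1.0, 0.0, -0.002], [-0.002, 0.004, -1.0]]
wrist_force: [0.4, 0.2, -0.0]
opening: 12.9
gripper_force: 20.0
t=11.68 psi 0.0 pos [ 714.8 -178.4  134.1] | turn 0.0 deg =0.0002 | shift/25 [10.73 -5.47  0.56] | open 12.9 F 20.0
```

```bash
P="python3 -m pendant"
$P '[[[0.5,-0.25,0],0,0],[[0.9,-0.46,0],0,0],[[0.9,-0.46,0],0,0],[[0.9,-0.46,0],0,0],[[0.9,-0.46,0],0,0],[[0.9,-0.46,0],0,0],[[0.9,-0.46,0],0,0],[[0.9,-0.46,0],0,0]]' |grep -E "pos"
$P '[[[0.9,-0.46,0],0,0],[[0.9,-0.46,0],0,0],[[0.9,-0.46,0],0,0],[[0.9,-0.46,0],0,0],[[0.33,-0.17,0],0,0],[[0,0,0],0,0],[[0,0,0.5],0,0],[[0,0,0.8],0,0]]' 20 |grep -E "pos|open"
$P '[[[0,0,0.8],0,0],[[0,0,0.6],0,0],[[0,0,0],0,0],[[0,0,0],0,0],[[0,0,0],0,0.45],[[0,0,0],0,0.45],[[0,0,0],0,0.45],[[0,0,0],0,0.45]]'  |grep -E "pos|open"
$P '[[[0,0,0],0,0.45],[[0,0,-0.8],0,0.45],[[0,0,-0.8],0,0.45],[[0,0,-0.8],0,0.45],[[0,0,-0.4],0,0.45]]' |grep -E "pos|open"
python3 go.py 735 -290 120 -59.4
```

```text
position: [626.1, -6.9, 130.8]
position: [579.9, 89.4, 99.8]
opening: 13.3
position: [577.2, 90.2, 63.6]
opening: 32.2
position: [577.7, 90.4, 135.0]
opening: 39.4
t=14.10 psi 0.0 pos [577.7  90.4 135. ] | turn 59.4 deg =0.4953 | shift/25 [-2.33 16.3   0.6 ] | open 39.4 F 0.0
```

```bash
P="python3 -m pendant"
$P '[[[0,0,0],0.055,0.4],[[0,0,0],0.055,0.4],[[0,0,0],0.055,0.4],[[0,0,0],0.055,0.4],[[0,0,0],0.055,0.4],[[0,0,0],0.055,0.4],[[0,0,0],0.055,0.4],[[0,0,0],0.055,0.4]]' |grep -E "pos"
$P '[[[0,0,0],0.055,0.4],[[-0.1,0.7,0],0,0.4],[[-0.13,0.92,0],0,0.4],[[-0.13,0.92,0],0,0.4],[[-0.13,0.92,0],0,0.4],[[-0.13,0.92,0],0,0.4],[[-0.13,0.92,0],0,0.4],[[-0.13,0.92,0],0,0.4]]' |grep -E "pos|open"
$P '[[[-0.13,0.92,0],0,0.4],[[-0.13,0.92,0],0,0.4],[[-0.13,0.92,0],0,0.4],[[-0.13,0.92,0],0,0.4],[[-0.13,0.92,0],0,0.4],[[-0.13,0.92,0],0,0.4],[[-0.13,0.92,0],0,0.4],[[-0.13,0.92,0],0,0.4]]'  |grep -E "pos|open"
$P '[[[-0.16,0.96,0],0,0.4],[[-0.16,0.96,0],0,0.4],[[-0.1,0.9,0],0,0.4],[[0,0,0],0,0.4],[[0,0,0],0,0.4],[[0,0,0],0,0.4],[[0,0,0],0,0.4]]' |grep -E "pos|open"
python3 go.py 733.5 -289.5 14 -59.4; python3 oc.py w4.png
```

```text
position: [576.2, 90.4, 132.4]
position: [636.8, -55.6, 132.3]
opening: 35.4
position: [708.0, -227.2, 132.1]
opening: 34.7
position: [734.4, -290.8, 132.2]
opening: 34.8
t=16.68 psi -59.3 pos [ 734.4 -290.8  132.2] | turn 0.1 deg =0.0006 | shift/25 [-0.   -0.06  4.73] | open 34.8 F 0.0
0.88 [ 56.   0. 108.  42.] [ 28.  75. 162.] [763.5 -39.4] [765.2 -40.1] [45.  19.4] 80.3
0.59 [312. 179. 332. 219.] [180. 181. 174.] [ 729.3 -291.5] [ 729.9 -290.3] [40.7 19. ] 30.7
```

```bash
P="python3 -m pendant"
$P '[[[0.03,-0.07,0.6],0,0.4],[[0,0,0.8],0,0.4],[[0,0,0.8],0,0.4],[[0,0,0.8],0,0.4],[[0,0,0.7],0,0.4],[[0,0,0.6],0,0.4],[[0,0,0.3],0,0.4],[[0,0,0.1],0,0.4]]' |grep -E "pos|force"
$P '[[[0,0,0],0,0.4],[[0,0,0],0,0.4],[[0,0,0],0,0],[[0,0,0],0,0],[[0,0,0],0,0],[[0,0,0],0,0],[[0,0,0],0,0],[[0,0,0],0,0]]' 20 |grep -E "pos|force|open"
$P '[[[0,0,0],0,0],[[0,0,-0.3],0,0],[[0,0,-0.6],0,0],[[0,0,-0.8],0,0],[[0,0,-0.8],0,0],[[0,0,-0.8],0,0],[[0,0,-0.8],0,0],[[0,0,-0.5],0,0]]' |grep -E "pos|force|open"
python3 go.py 578 90 120 -59.4
```

```text
position: [733.7, -289.4, 13.1]
wrist_force: [-0.1, -0.2, -0.6]
gripper_force: 0.0
position: [734.9, -290.6, 15.7]
wrist_force: [-0.4, -0.4, 2.0]
opening: 13.3
gripper_force: 20.0
position: [736.0, -291.1, 134.3]
wrist_force: [-0.1, -1.1, 0.6]
opening: 13.6
gripper_force: 20.0
t=18.78 psi -59.4 pos [ 736.  -291.1  134.3] | turn 0.0 deg =0.0002 | shift/25 [  2.32 -16.34   0.57] | open 13.6 F 20.0
```

```bash
P="python3 -m pendant"
$P '[[[0.07,-0.5,0],0,0],[[0.13,-0.93,0],0,0],[[0.13,-0.93,0],0,0],[[0.13,-0.93,0],0,0],[[0.13,-0.93,0],0,0],[[0.13,-0.93,0],0,0],[[0.13,-0.93,0],0,0],[[0.13,-0.93,0],0,0]]' |grep -E "pos"
$P '[[[0.13,-0.93,0],0,0],[[0.13,-0.93,0],0,0],[[0.13,-0.93,0],0,0],[[0.13,-0.93,0],0,0],[[0.13,-0.93,0],0,0],[[0.13,-0.93,0],0,0],[[0.13,-0.93,0],0,0],[[0.13,-0.93,0],0,0]]' |grep -E "pos"
$P '[[[0.13,-0.93,0],0,0],[[0.13,-0.95,0],0,0],[[0,0,0],0,0],[[0,0,0.5],0,0],[[0,0,0.8],0,0],[[0,0,0.8],0,0],[[0,0,0.7],0,0],[[0,0,0],0,0]]'  |grep -E "pos|open"
$P '[[[0,0,0],0,0],[[0,0,0],0,0.45],[[0,0,0],0,0.45],[[0,0,0],0,0.45],[[0,0,0],0,0.45],[[0,0,0],0,0.45],[[0,0,0],0,0.45]]'  |grep -E "pos|open"
$P '[[[0,0,-0.5],0,0.45],[[0,0,-0.8],0,0.6],[[0,0,-0.8],0,0.7],[[0,0,-0.8],0,0.7],[[0,0,-0.4],0,0.7]]' |grep -E "pos|open"
python3 go.py 472 397 180 49
python3 - <<'E'
from h import *
for c in("top","scene"):
    px,K,V=cam(c)
    u=proj(K,V,(578,90,20)).astype(int);x0,y0=u-[50,40]
    cv2.imwrite("pics/tub_%s.png"%c,cv2.resize(px[y0:y0+80,x0:x0+100,::-1],None,fx=4,fy=4))
a=np.hstack([cv2.imread("pics/tub_%s.png"%c) for c in("top","scene")]);cv2.imwrite("pics/tub.png",a)
E
```

```text
position: [666.0, -126.2, 130.8]
position: [593.8, 47.2, 130.8]
position: [573.9, 89.5, 57.5]
opening: 13.4
position: [576.0, 89.9, 60.5]
opening: 37.7
position: [577.0, 90.0, 144.9]
opening: 56.8
t=21.78 psi -59.4 pos [577.   90.  144.9] | turn -108.4 deg =-0.9031 | shift/25 [11.23  6.51 -1.4 ] | open 56.8 F 0.0
```

View pics/tub.png

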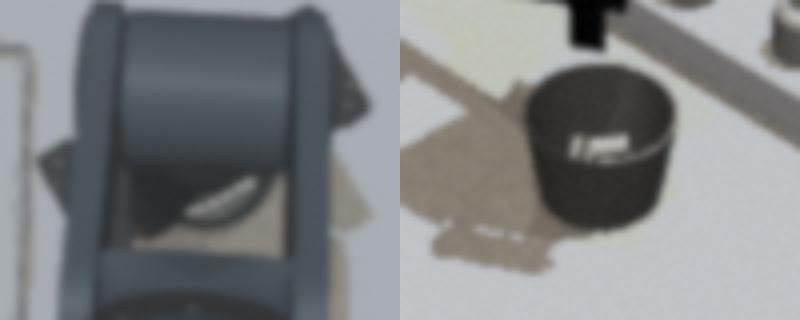

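```bash
P="python3 -m pendant"
$P '[[[0,0,-0.2],-0.0565,0.75],[[0,0,-0.2],-0.0565,0.75],[[0,0,-0.2],-0.0565,0.75],[[0,0,-0.2],-0.0565,0.75],[[0,0,-0.2],-0.0565,0.75],[[0,0,-0.2],-0.0565,0.75],[[0,0,-0.2],-0.0565,0.75],[[0,0,0],-0.0565,0.75]]' |grep -E "pos"
$P '[[[0,0,0],-0.0565,0.75],[[0,0,0],-0.0565,0.75],[[0,0,0],-0.0565,0.75],[[0,0,0],-0.0565,0.75],[[0,0,0],-0.0565,0.75],[[0,0,0],-0.0565,0.75],[[0,0,0],-0.0565,0.75],[[0,0,0],-0.0565,0.75]]' |grep -E "pos"
$P '[[[0.8,0.46,0],0,0.75],[[0.86,0.5,0],0,0.75],[[0.86,0.5,0],0,0.75],[[0.86,0.5,0],0,0.75],[[0.86,0.5,0],0,0.75],[[0.86,0.5,0],0,0.75],[[0.86,0.5,0],0,0.75],[[0.86,0.5,0],0,0.75]]' |grep -E "pos"
$P '[[[0.86,0.5,0],0,0.75],[[0.86,0.5,0],0,0.75],[[0.86,0.5,0],0,0.75],[[0.86,0.5,0],0,0.75],[[0.98,0.5,0],0,0.75],[[0,0,0],0,0.75],[[0,0,0],0,0.75],[[0,0,0],0,0.75]]' |grep -E "pos"
python3 go.py 472 397 180 49
cat > hs.py <<'E'
from h import *
import sys
px,K,V=cam("wrist");save(sys.argv[1],px)
print("pred",proj(K,V,(472,397,54)))
for q in("welded_housing","spigot_tip","plain_housing1"):
  for b in silhouettes("wrist",q):
    if b["p"]<.4: continue
    ys,xs=np.nonzero(b["region"]);print(q,round(b["p"],2),np.round(b["rect"]),"c",round(xs.mean(),1),round(ys.mean(),1),onz(K,V,(xs.mean(),ys.mean()),30).round(1))
E
python3 hs.py w5.png
```

```text
position: [575.5, 90.0, 176.9]
position: [574.8, 90.0, 175.9]
position: [510.3, 277.2, 175.9]
position: [468.6, 395.3, 176.3]
t=24.55 psi 49.1 pos [468.6 395.3 176.3] | turn 0.1 deg =0.0011 | shift/25 [-0.06  0.14 -0.15] | open 65.1 F 0.0
pred [327.42898336 194.75511372]
welded_housing 0.82 [171.  54. 232. 126.] c 202.1 83.8 [308.9 373.3  30. ]
welded_housing 0.59 [306. 169. 346. 231.] c 326.0 194.9 [475.9 391.9  30. ]
spigot_tip 0.71 [169.  55. 230. 124.] c 202.2 84.1 [309.1 373.2  30. ]
spigot_tip 0.66 [306. 167. 342. 233.] c 326.3 194.7 [476.1 392.3  30. ]
plain_housing1 0.63 [306. 285. 338. 310.] c 320.1 297.8 [569.  302.3  30. ]
plain_housing1 0.57 [246. 233. 277. 256.] c 271.7 244.1 [479.3 306.5  30. ]
plain_housing1 0.53 [367. 239. 375. 254.] c 372.8 248.1 [559.4 391.3  30. ]
```

View pics/w5.png

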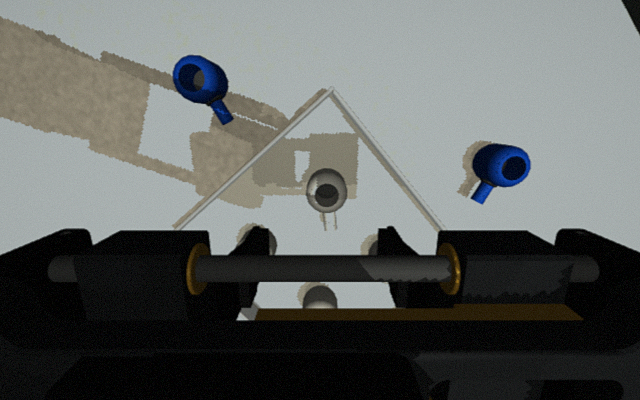

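```bash
python3 - <<'E'
from h import *
px,K,V=cam("wrist")
hs=cv2.cvtColor(px,cv2.COLOR_RGB2GRAY)
m=onz(K,V,(327,196),54);t=onz(K,V,(330.5,231),30)
d=(t-m)[:2];print(m,t,np.linalg.norm(d),np.degrees(np.arctan2(d[1],d[0])))
for c in(0,1):
    for (u,v) in((329,217),(330.5,229)): pass
# body silhouette ellipse at mid heights
print([onz(K,V,p,54).round(1) for p in((306,192),(347,192))])
s=px[160:240,295:360,::-1];cv2.imwrite("pics/w5z.png",cv2.resize(s,None,fx=8,fy=8,interpolation=cv2.INTER_CUBIC)[:600,:])
E
```

```text
[474.10313646 395.40494482  54.        ] [512.85582848 367.5625607   30.        ] 47.717601487584645 -35.69585587466814
[array([457. , 382.1,  54. ]), array([484.2, 413.4,  54. ])]
```

View pics/w5z.png

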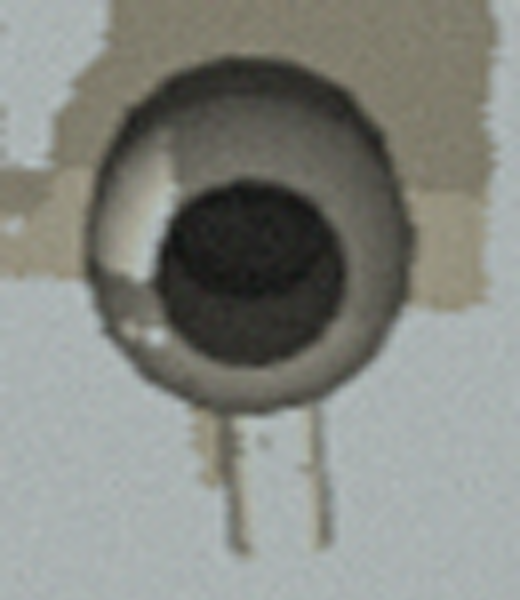

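```bash
python3 - <<'E'
from h import *
px,K,V=cam("wrist")
m=onz(K,V,(326.5,194),54);a=onz(K,V,(328.9,211.9),30);t=onz(K,V,(330.4,228.3),30)
for p,q in((a,t),(m,t),(m,a)):
    d=(q-p)[:2];print(p.round(1),q.round(1),np.linalg.norm(d).round(1),np.degrees(np.arctan2(d[1],d[0])).round(1))
import os
# same thing in the scene view: where the model would project
C,K2,V2=cam("scene");print(proj(K2,V2,m),proj(K2,V2,t))
for b in silhouettes("scene","welded_housing"): print(b["rect"],b["p"])
E
python3 go.py 472 396 11 51
```

```text
[494.5 381.2  30. ] [510.4 369.7  30. ] 19.6 -35.8
[472.3 396.5  54. ] [510.4 369.7  30. ] 46.6 -35.1
[472.3 396.5  54. ] [494.5 381.2  30. ] 27.0 -34.6
[363.94864515 163.99491313] [367.11926869 178.40959345]
[411.9, 158.5, 429.0, 172.9] 0.74
[357.3, 161.9, 369.5, 180.3] 0.67
[315.7, 143.8, 327.3, 163.5] 0.59
t=24.95 psi 49.0 pos [469.5 395.5 177.6] | turn -2.0 deg =-0.0163 | shift/25 [-0.06  0.08  6.67] | open 65.4 F 0.0
```

```bash
P="python3 -m pendant"
$P '[[[0,0,0],-0.048,0.75],[[0,0,0],0,0.75],[[0,0,0],0,0.75]]' |grep -E "pos"
python3 go.py 472.3 396.5 11 54.8
```

```text
position: [469.3, 395.8, 177.6]
t=25.20 psi 54.7 pos [469.3 395.8 177.6] | turn -0.1 deg =-0.0007 | shift/25 [-0.08  0.09  6.67] | open 65.7 F 0.0
```

```bash
P="python3 -m pendant"
$P '[[[-0.08,0.09,0.4],0,0.75],[[0,0,0.7],0,0.75],[[0,0,0.8],0,0.75],[[0,0,0.8],0,0.75],[[0,0,0.8],0,0.75],[[0,0,0.8],0,0.75],[[0,0,0.8],0,0.75],[[0,0,0.6],0,0.75]]' |grep -E "pos|force"
$P '[[[0,0,0.5],0,0.75],[[0,0,0.4],0,0.75],[[0,0,0],0,0.75],[[0,0,0],0,0.75],[[0,0,0],0,0.75]]' |grep -E "pos|force"
python3 go.py 472.3 396.5 11 54.8
```

```text
position: [471.4, 396.2, 32.6]
wrist_force: [-0.8, -0.3, 0.2]
gripper_force: 0.0
position: [472.7, 397.1, 13.2]
wrist_force: [-0.3, -0.5, -0.3]
gripper_force: 0.0
t=26.28 psi 54.8 pos [472.7 397.1  13.2] | turn 0.0 deg =0.0003 | shift/25 [ 0.   -0.03  0.09] | open 65.4 F 0.0
```

```bash
P="python3 -m pendant"
$P '[[[0,0,0.08],0,0.5],[[0,0,0],0,0.4],[[0,0,0],0,0.4],[[0,0,0],0,0.4],[[0,0,0],0,0.4],[[0,0,0],0,0.4],[[0,0,0],0,0.4],[[0,0,0],0,0.4]]' 25|grep -E "pos|force|open"
$P '[[[0,0,-0.2],0,0.4],[[0,0,-0.5],0,0.4],[[0,0,-0.8],0,0.4],[[0,0,-0.8],0,0.4],[[0,0,-0.8],0,0.4],[[0,0,-0.8],0,0.4],[[0,0,-0.6],0,0.4],[[0,0,0],0,0.4]]' |grep -E "pos|force|open"
python3 go.py 578 177 110 0
```

```text
position: [472.2, 396.8, 11.0]
wrist_force: [-1.1, -0.3, 3.4]
opening: 43.6
gripper_force: 25.0
position: [474.1, 398.0, 127.1]
wrist_force: [1.3, -0.6, -0.8]
opening: 43.1
gripper_force: 25.0
t=27.62 psi 54.9 pos [474.1 398.  127.1] | turn 54.9 deg =0.4572 | shift/25 [-8.84  4.16  0.68] | open 43.1 F 25.0
```

```bash
P="python3 -m pendant"
$P '[[[0,0,0],0.057,0.4],[[0,0,0],0.057,0.4],[[0,0,0],0.057,0.4],[[0,0,0],0.057,0.4],[[0,0,0],0.057,0.4],[[0,0,0],0.057,0.4],[[0,0,0],0.057,0.4],[[0,0,0],0.057,0.4]]' |grep -E "pos"
$P '[[[-0.5,0.24,0],0,0.4],[[-0.8,0.38,0],0,0.4],[[-0.8,0.38,0],0,0.4],[[-0.8,0.38,0],0,0.4],[[-0.8,0.38,0],0,0.4],[[-0.8,0.38,0],0,0.4],[[-0.8,0.38,0],0,0.4],[[-0.8,0.38,0],0,0.4]]' |grep -E "pos"
$P '[[[-0.8,0.38,0],0,0.4],[[-0.8,0.38,0],0,0.4],[[-0.8,0.38,0],0,0.4],[[-0.33,0.1,0],0,0.4],[[0,0,0],0,0.4],[[0,0,0],0,0.4],[[0,0,0],0,0.4]]' |grep -E "pos|force|open"
python3 go.py 578 177 62 0
python3 - <<'E'
from h import *
for c in("top","scene"):
    px,K,V=cam(c)
    u=proj(K,V,(578,130,80)).astype(int);x0,y0=u-[50,50]
    cv2.imwrite("pics/t_%s.png"%c,cv2.resize(px[y0:y0+100,x0:x0+100,::-1],None,fx=4,fy=4,interpolation=cv2.INTER_CUBIC))
    print(c,x0,y0,"rimfar",proj(K,V,(578,142,70)),"tip pred",proj(K,V,(578,131,140)))
cv2.imwrite("pics/t1.png",np.hstack([cv2.imread("pics/t_%s.png"%c) for c in("top","scene")]))
E
```

```text
position: [471.4, 396.3, 122.1]
position: [545.0, 242.3, 122.5]
position: [575.1, 176.9, 122.8]
wrist_force: [-0.2, 0.4, -1.0]
opening: 43.3
gripper_force: 25.0
t=29.53 psi 0.2 pos [575.1 176.9 122.8] | turn 0.2 deg =0.0017 | shift/25 [0.   0.12 2.43] | open 43.3 F 25.0
top 250 120 rimfar [296.59146797 170.9278351 ] tip pred [299.72151427 168.57416748]
scene 279 158 rimfar [332.23219892 209.91035067] tip pred [329.75660517 190.7007777 ]
```

View pics/t1.png

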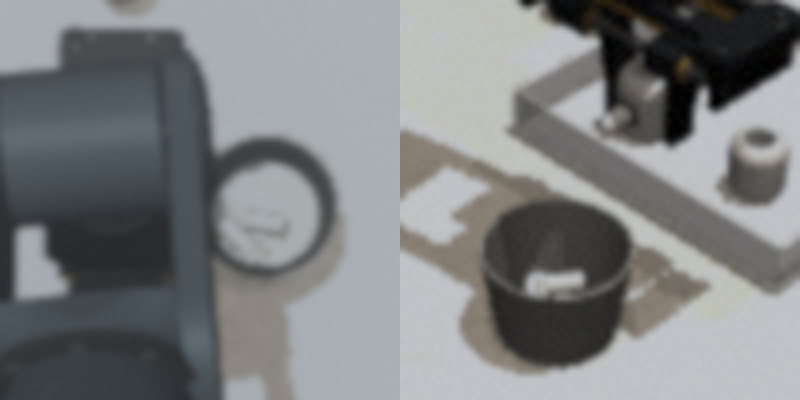

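The scene crop shows the housing gripped upright at (640,100), with its spigot tip near (605,125) as predicted. The tub is below it with both offcuts lying at its bottom. I'll use the tub's rim to tilt the spigot up in the grip.

```bash
P="python3 -m pendant"
$P '[[[0,0.12,0.4],0,0.4],[[0,0,0.6],0,0.4],[[0,0,0.6],0,0.4],[[0,0,0.5],0,0.4],[[0,0,0.3],0,0.4],[[0,0,0],0,0.4],[[0,0,0],0,0.4],[[0,0,0],0,0.4]]' 20|grep -E "pos|force"
$P '[[[0,0,0.1],0,0.4],[[0,0,0.1],0,0.4],[[0,0,0.1],0,0.4],[[0,0,0.1],0,0.4],[[0,0,0],0,0.4]]' |grep -E "pos|force|open"
$P '[[[0,0,0.1],0,0.4],[[0,0,0.1],0,0.4],[[0,0,0.1],0,0.4],[[0,0,0.1],0,0.4],[[0,0,0],0,0.4]]' |grep -E "pos|force|open"
python3 go.py 578 177 35 0
cat > sc.py <<'E'
from h import *
import sys
X=np.array(eval(sys.argv[1]),float)
out=[]
for c in("scene","wrist"):
    px,K,V=cam(c);k={"scene":50,"wrist":100}[c]
    u=proj(K,V,X);x0,y0=np.clip((u-k).astype(int),0,[640-2*k,400-2*k])
    out.append(cv2.resize(px[y0:y0+2*k,x0:x0+2*k,::-1],(400,400),interpolation=cv2.INTER_CUBIC));print(c,x0,y0)
cv2.imwrite("pics/"+sys.argv[2],np.hstack(out))
E
python3 sc.py "(578,150,75)" t2.png
```

```text
position: [579.7, 176.4, 63.4]
wrist_force: [-0.1, 0.4, -1.6]
gripper_force: 20.0
position: [579.8, 176.2, 53.3]
wrist_force: [0.7, 0.3, 1.8]
opening: 43.5
gripper_force: 20.0
position: [579.2, 176.2, 42.6]
wrist_force: [1.1, -0.2, 1.8]
opening: 43.9
gripper_force: 20.0
t=31.13 psi 0.1 pos [579.2 176.2  42.6] | turn 0.1 deg =0.0011 | shift/25 [ 0.03 -0.05  0.3 ] | open 43.9 F 20.0
scene 284 157
wrist 221 200
```

View pics/t2.png

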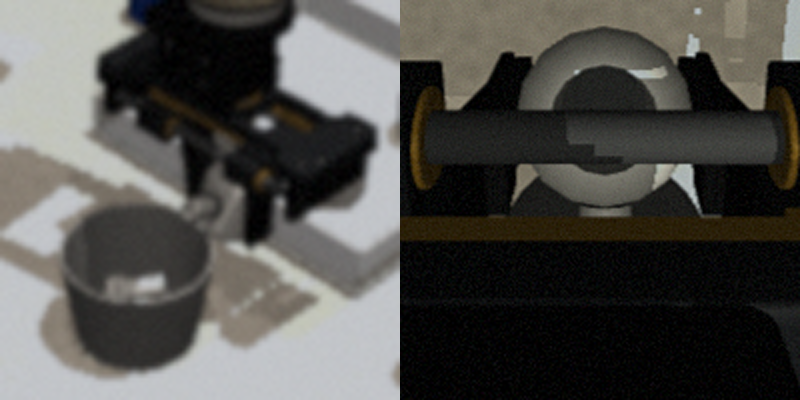

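```bash
P="python3 -m pendant"
cat > mouth.py <<'E'
from h import *
px,K,V=cam("wrist");s=read_state();R=np.array(s["tool_rot"]);g0=np.array(s["position"])-19*R[:,2]
u=-R[:,0] # spigot horizontal direction
a=np.linspace(0,2*np.pi,73)
for th in range(0,50,5):
    t=np.radians(th);ex=np.cos(t)*u+np.sin(t)*np.array([0,0,1]);ez=-np.sin(t)*u+np.cos(t)*np.array([0,0,1]);ey=np.cross(ez,ex)
    f=lambda r,z:np.array([proj(K,V,g0+(z-24)*ez+r*(np.cos(x)*ex+np.sin(x)*ey)) for x in a])
    m=f(12.5,48);b=np.vstack([f(22,z) for z in(9,37)])
    print(th,"mouth x %.0f-%.0f top %.1f bot %.1f"%(m[:,0].min(),m[:,0].max(),m[:,1].min(),m[:,1].max()),"body top %.1f bot %.1f"%(b[:,1].min(),b[:,1].max()))
g=px.mean(2);c=int(K[0,2]);print("column means",[int(v) for v in g[200:312,c-3:c+4].mean(1)])
save("m.png",px)
E
python3 mouth.py
$P '[[[0,0,0.1],0,0.4],[[0,0,0.1],0,0.4],[[0,0,0.1],0,0.4],[[0,0,0],0,0.4],[[0,0,0],0,0.4]]' |grep -E "pos|force|open"
python3 mouth.py | tail -1
```

```text
0 mouth x 297-351 top 255.7 bot 304.2 body top 209.5 bot 307.1
5 mouth x 297-351 top 250.4 bot 301.5 body top 210.9 bot 307.3
10 mouth x 296-351 top 245.2 bot 298.4 body top 212.5 bot 307.1
15 mouth x 296-351 top 240.2 bot 294.8 body top 214.4 bot 306.5
20 mouth x 296-351 top 235.4 bot 290.8 body top 215.3 bot 305.4
25 mouth x 297-351 top 230.8 bot 286.5 body top 213.4 bot 303.9
30 mouth x 297-351 top 226.6 bot 281.8 body top 211.8 bot 302.0
35 mouth x 297-351 top 222.8 bot 276.9 body top 210.6 bot 300.2
40 mouth x 297-351 top 219.3 bot 271.8 body top 209.8 bot 302.5
45 mouth x 297-350 top 216.2 bot 266.5 body top 209.4 bot 304.5
column means [113, 111, 110, 111, 109, 110, 109, 113, 112, 113, 114, 116, 118, 86, 55, 49, 54, 63, 66, 68, 72, 75, 80, 83, 87, 90, 91, 96, 99, 104, 107, 112, 102, 53, 30, 32, 30, 33, 32, 32, 35, 34, 33, 32, 34, 33, 32, 30, 34, 31, 33, 33, 32, 33, 28, 13, 18, 26, 29, 36, 42, 45, 47, 47, 52, 55, 56, 61, 61, 63, 63, 66, 63, 64, 63, 61, 62, 60, 37, 28, 27, 24, 35, 37, 37, 36, 37, 72, 112, 116, 112, 109, 107, 105, 104, 101, 100, 98, 94, 93, 90, 84, 76, 42, 74, 108, 113, 111, 62, 30, 23, 27]
position: [578.9, 176.6, 35.1]
wrist_force: [1.2, 0.5, 1.4]
opening: 43.4
gripper_force: 20.0
column means [117, 117, 115, 114, 111, 109, 111, 112, 99, 60, 61, 79, 90, 101, 112, 123, 134, 146, 101, 88, 93, 99, 103, 88, 63, 57, 58, 63, 90, 88, 65, 59, 62, 48, 32, 27, 30, 27, 28, 26, 28, 29, 29, 28, 27, 28, 28, 30, 27, 29, 30, 28, 27, 31, 24, 16, 20, 25, 32, 36, 40, 44, 45, 46, 53, 56, 56, 59, 61, 62, 64, 64, 65, 65, 65, 66, 38, 29, 29, 27, 24, 28, 103, 111, 106, 105, 105, 102, 104, 100, 99, 98, 95, 92, 89, 86, 85, 73, 43, 24, 18, 29, 97, 107, 103, 105, 105, 107, 59, 28, 23, 29]
```

```bash
P="python3 -m pendant"
$P '[[[0,0,0.06],0,0.4],[[0,0,0],0,0.4],[[0,0,0],0,0.4],[[0,0,0],0,0.4]]' |grep -E "pos|force|open"
python3 mouth.py | tail -1
$P '[[[0,0,-0.2],0,0.4],[[0,0,-0.4],0,0.4],[[0,0,-0.6],0,0.4],[[0,0,-0.7],0,0.4],[[0,0,-0.8],0,0.4],[[0,0,-0.8],0,0.4],[[0,0,-0.8],0,0.4],[[0,0,-0.5],0,0.4]]' |grep -E "pos|force|open"
$P '[[[0,0,0],0.055,0.4],[[0,0,0],0.055,0.4],[[0,0,0],0.055,0.4],[[0,0,0],0.055,0.4],[[0,0,0],0.055,0.4],[[0,0,0],0.055,0.4],[[0,0,0],0.055,0.4],[[0,0,0],0.055,0.4]]' |grep -E "pos|force|open"
$P '[[[0,0,0],0.038,0.4],[[0,0,0],0,0.4],[[0,0,0],0,0.4]]' |grep -E "pos|force|open"
python3 mouth.py | cut -c1-2000; python3 go.py 643.8 -286.2 93.4 -57.1
```

```text
position: [579.0, 176.3, 34.0]
wrist_force: [-0.9, 0.4, 3.0]
opening: 43.3
gripper_force: 20.0
column means [118, 118, 115, 115, 113, 110, 111, 109, 71, 60, 72, 89, 98, 109, 121, 131, 144, 152, 104, 93, 98, 103, 79, 63, 60, 63, 61, 71, 96, 70, 60, 60, 62, 56, 36, 26, 27, 26, 28, 27, 28, 28, 26, 29, 28, 27, 29, 26, 27, 30, 27, 28, 29, 28, 23, 13, 20, 26, 31, 34, 40, 42, 47, 48, 50, 56, 59, 54, 60, 62, 65, 67, 65, 68, 66, 40, 28, 31, 31, 28, 22, 29, 100, 112, 107, 105, 103, 103, 100, 98, 98, 97, 93, 91, 88, 85, 78, 50, 27, 21, 21, 54, 98, 105, 103, 104, 105, 106, 60, 29, 25, 24]
position: [579.6, 176.1, 156.7]
wrist_force: [0.6, 0.6, -2.1]
opening: 43.6
gripper_force: 20.0
position: [578.6, 176.0, 154.5]
wrist_force: [0.2, 0.2, -1.6]
opening: 43.5
gripper_force: 20.0
position: [578.8, 176.0, 154.3]
wrist_force: [1.3, 0.3, -2.1]
opening: 43.6
gripper_force: 20.0
0 mouth x 296-350 top 255.3 bot 303.7 body top 209.1 bot 306.6
5 mouth x 296-350 top 250.0 bot 301.0 body top 210.4 bot 306.8
10 mouth x 295-350 top 244.8 bot 297.9 body top 212.1 bot 306.6
15 mouth x 295-350 top 239.7 bot 294.3
[... 303 characters left out ...]
p 218.9 bot 271.3 body top 209.4 bot 302.0
45 mouth x 296-349 top 215.8 bot 266.0 body top 209.0 bot 304.0
column means [105, 103, 103, 99, 98, 97, 99, 102, 94, 60, 61, 81, 87, 98, 107, 111, 125, 135, 143, 151, 154, 159, 164, 140, 89, 73, 64, 56, 53, 55, 56, 55, 55, 50, 39, 47, 49, 51, 48, 45, 38, 28, 25, 23, 25, 24, 25, 27, 23, 27, 24, 25, 24, 24, 22, 13, 18, 24, 32, 32, 38, 44, 41, 46, 50, 52, 54, 54, 55, 58, 56, 58, 59, 59, 58, 58, 57, 55, 53, 49, 43, 41, 92, 100, 99, 99, 96, 95, 92, 90, 91, 90, 89, 86, 82, 80, 79, 68, 42, 20, 14, 22, 87, 96, 94, 94, 96, 94, 54, 28, 24, 25]
t=33.77 psi -57.1 pos [578.9 176.1 154.3] | turn -0.0 deg =-0.0001 | shift/25 [-7.86 16.94  2.44] | open 43.2 F 20.0
```

```bash
P="python3 -m pendant"
$P '[[[-0.2,0.43,0],0,0.4],[[-0.4,0.86,0],0,0.4],[[-0.4,0.86,0],0,0.4],[[-0.4,0.86,0],0,0.4],[[-0.4,0.86,0],0,0.4],[[-0.4,0.86,0],0,0.4],[[-0.4,0.86,0],0,0.4],[[-0.4,0.86,0],0,0.4]]' |grep -E "pos"
$P '[[[-0.4,0.86,0],0,0.4],[[-0.4,0.86,0],0,0.4],[[-0.4,0.86,0],0,0.4],[[-0.4,0.86,0],0,0.4],[[-0.4,0.86,0],0,0.4],[[-0.4,0.86,0],0,0.4],[[-0.3,0.65,0],0,0.4],[[0,0,0],0,0.4]]' |grep -E "pos"
python3 go.py 643.8 -286.2 93.4 -57.1
```

```text
position: [603.2, -2.1, 154.1]
position: [626.0, -163.7, 154.2]
t=35.10 psi -57.4 pos [ 626.  -163.7  154.2] | turn -0.3 deg =-0.0025 | shift/25 [-2.06  4.5   2.43] | open 43.6 F 20.0
```

```bash
P="python3 -m pendant"
$P '[[[0,0.5,0.3],0,0.4],[[0,0.7,0.5],0,0.4],[[0,0.8,0.5],0,0.4],[[0,0.8,0.5],0,0.4],[[0,0.8,0.4],0,0.4],[[0,0.6,0.2],0,0.4],[[0,0.3,0],0,0.4],[[0,0,0],0,0.4]]' |grep -E "pos|force"
$P '[[[-0.3,0,0],0,0.4],[[-0.4,0,0],0,0.4],[[-0.4,0,0],0,0.4],[[-0.3,0,0],0,0.4],[[-0.2,0,0],0,0.4],[[0,0,0],0,0.4],[[0,0,0],0,0.4],[[0,0,0],0,0.4]]' |grep -E "pos|force"
python3 go.py 643.8 -286.2 93.4 -57.1
python3 - <<'E'
from h import *
R=np.eye(3);foc=np.array([628.7,-296,125.]);a=np.radians(-147.1);e=np.radians(35);ax=np.array([np.cos(a)*np.cos(e),np.sin(a)*np.cos(e),np.sin(e)])
s=read_state();g=np.array(s["position"])+[0,0,19]
im=[]
for c in("scene","top"):
    px,K,V=cam(c);u=proj(K,V,foc);k=50;x0,y0=(u-k).astype(int);z=4
    i=cv2.resize(px[y0:y0+2*k,x0:x0+2*k,::-1],None,fx=4,fy=4,interpolation=cv2.INTER_CUBIC)
    for th,col in((25,(0,255,255)),(35,(0,0,255)),(45,(255,0,255))):
        t=np.radians(th);v=np.array([np.cos(a)*np.cos(t),np.sin(a)*np.cos(t),np.sin(t)]);print(c,th,"tip",proj(K,V,g+46*v),"weld",proj(K,V,g+22*v))
    cv2.circle(i,tuple(int(q) for q in (u-[x0,y0])*4),3,(0,255,0),-1)
    gl=proj(K,V,foc+110*ax);cv2.circle(i,tuple(int(q) for q in (gl-[x0,y0])*4),3,(255,255,0),-1)
    print(c,x0,y0,"focus",u,"glass",gl);im.append(i)
    for q in("welded_housing","camera"):
        for b in boxes_of(c,q)[:3]: print(q,np.round(b["rect"]),b["p"])
cv2.imwrite("pics/f1.png",np.hstack(im))
E
```

```text
position: [686.7, -254.3, 93.0]
wrist_force: [0.2, -0.4, -0.8]
gripper_force: 20.0
position: [652.7, -274.9, 94.4]
wrist_force: [-0.4, 0.4, -0.9]
gripper_force: 20.0
t=36.43 psi -57.2 pos [ 652.7 -274.9   94.4] | turn -0.1 deg =-0.0011 | shift/25 [-0.55  0.18  0.04] | open 43.3 F 20.0
scene 25 tip [195.09113693 289.94180838] weld [205.90362179 295.1329031 ]
scene 35 tip [196.36447032 287.94455108] weld [206.53753785 294.19625893]
scene 45 tip [198.25010561 286.29385646] weld [207.45720997 293.42849507]
scene 149 245 focus [199.36258079 295.12196588] glass [151.61919184 265.91456786]
welded_housing [411. 159. 430. 172.] 0.74
welded_housing [ 76. 226. 306. 395.] 0.69
welded_housing [218. 291. 230. 310.] 0.5
camera [ 98. 221. 155. 281.] 0.88
camera [ 76. 225. 309. 394.] 0.2
top 25 tip [461.69206186 157.01004287] weld [456.02414462 150.60089122]
top 35 tip [461.78160259 155.39700681] weld [456.05031371 149.82084229]
top 45 tip [461.53237269 153.43504256] weld [455.91859088 148.88286241]
top 410 103 focus [460.12404244 153.27265035] glass [487.86794222 180.23459293]
welded_housing [148. 162. 171. 181.] 0.84
welded_housing [206. 248. 226. 274.] 0.61
camera [506. 188. 525. 216.] 0.84
```

View pics/f1.png

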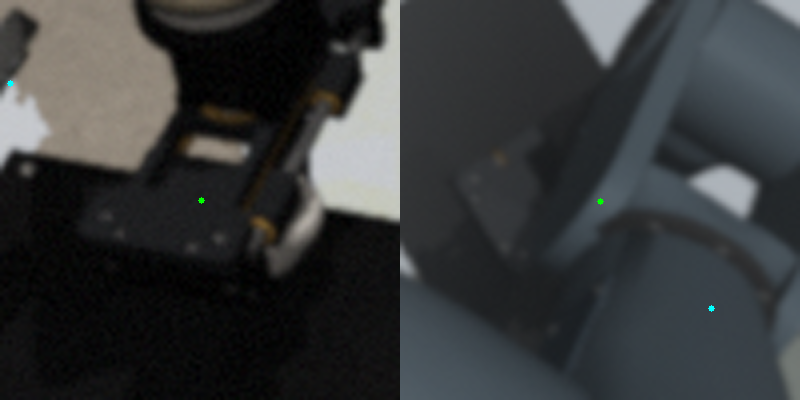

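The scene crop shows the gripper in front of the lens with the housing behind it. The focus mark is at (201,200), and the predicted glass point (10,83) falls on the visible ring. Now the last few millimetres.

```bash
P="python3 -m pendant"
$P '[[[-0.2,0.08,0.02],0,0.4],[[-0.2,0.08,0.02],0,0.4],[[-0.15,0.02,0],0,0.4],[[0,0,0],0,0.4],[[0,0,0],0,0.4],[[0,0,0],0,0.4],[[0,0,0],0,0.4],[[0,0,0],0,0.4]]' |grep -E "pos|force"
python3 go.py 643.8 -286.2 93.4 -57.1
python3 mouth.py | sed -n '6,9p;11p' | cut -c1-170
python3 - <<'E'
from h import *
# recheck stand pose from camera silhouettes: box centre of the visible lens/body in scene
foc=np.array([628.7,-296,125.]);a=np.radians(-147.1);e=np.radians(35);ax=np.array([np.cos(a)*np.cos(e),np.sin(a)*np.cos(e),np.sin(e)])
px,K,V=cam("scene")
n=np.array([-np.sin(a),np.cos(a),0]);w=np.cross(ax,n)
ring=np.array([proj(K,V,foc+110*ax+32*(np.cos(t)*n+np.sin(t)*w)) for t in np.linspace(0,6.28,60)])
print("ring pred x %.0f-%.0f y %.0f-%.0f"%(ring[:,0].min(),ring[:,0].max(),ring[:,1].min(),ring[:,1].max()))
i=cv2.resize(px[215:300,90:190,::-1],None,fx=5,fy=5,interpolation=cv2.INTER_CUBIC)
cv2.polylines(i,[((ring-[90,215])*5).astype(np.int32)],True,(0,255,0),1);cv2.imwrite("pics/ring.png",i)
E
```

```text
position: [643.5, -286.0, 93.1]
wrist_force: [-0.1, -0.1, -0.7]
gripper_force: 20.0
t=37.40 psi -57.2 pos [ 643.5 -286.    93.1] | turn -0.1 deg =-0.0010 | shift/25 [ 0.01  0.01 -0.01] | open 43.3 F 20.0
25 mouth x 295-350 top 230.5 bot 286.1 body top 213.1 bot 303.6
30 mouth x 296-350 top 226.3 bot 281.5 body top 211.5 bot 301.7
35 mouth x 296-350 top 222.5 bot 276.6 body top 210.3 bot 299.8
40 mouth x 296-350 top 219.0 bot 271.4 body top 209.5 bot 302.1
column means [16, 14, 14, 16, 16, 16, 14, 10, 25, 86, 119, 143, 158, 174, 186, 193, 212, 225, 230, 235, 238, 242, 246, 224, 159, 136, 120, 104, 103, 101, 103, 104, 104, 9
ring pred x 142-161 y 252-280
```

View pics/ring.png

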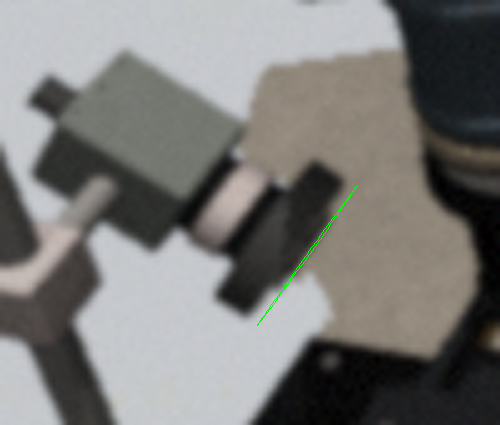

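```bash
P="python3 -m pendant"
$P '[[[-0.1,0,-0.07],0,0.4],[[0,0,0],0,0.4],[[0,0,0],0,0.4],[[0,0,0],0,0.4],[[0,0,0],0,0.4],[[0,0,0],0,0.4],[[0,0,0],0,0.4]]' |grep -E "pos|force|open"
python3 -c "
from workcell import *
print(close_job())"
```

```text
position: [641.3, -287.4, 94.8]
wrist_force: [0.7, -0.3, -1.5]
opening: 43.9
gripper_force: 20.0
the job is handed in; nothing more can be done
None
```

I put both offcuts in the scrap tub and handed the job in with the welded housing held still at 20 N, spigot towards the lens. By my estimate the weld is a few mm from the focus point and the spigot tilt is about 34° (35° wanted). The gripper hid the spigot in the last pictures, so neither figure was checked directly.

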